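Refit the control knob of the dish warmer

TASK

The knob has come off the dish warmer. First turn the lock collar round its spindle clockwise until the collar's tab points at the raised locked mark; then take the loose knob, turn it so that its D-shaped bore matches the flat of the spindle, push it fully home on the spindle and keep pressing until the sprung spindle is pushed all the way down. Finish while still holding the knob pressed down, with the collar still at its mark, and leave the other things on the counter where they are.

Things in the scene. Friction and masses are not known exactly. Their poses are not given: they have to be found in the camera images.
- warmer: Dish warmer, fixed: a flat steel case 170 (x) x 260 (y) mm on feet. Origin at the centre of its underside, z up, its front faces -x. The top (deck) is at 55 mm. A dark round plate (radius 68 mm, 6 mm high, centre at x +5, y +52 mm) carries a dish; the vertical spindle axis is at x 0, y -68 mm.
- collar (a joint): Lock collar, black ring of 54 mm outside diameter, 10 mm high, lying on the deck round the spindle and captive there: angle in rad, growing as it turns clockwise seen from above. Starts between 0 and 0.5; the tab is exactly at the locked mark at 1.2; the end stop is beyond, at 1.5. Friction torque 0.12 N m (3 N at the tab), it stays where it is left.
- collar_tab (a point): Centre of the top of the collar's one upright tab, 28.5 mm above the deck and 40 mm from the spindle axis. The tab is 14 mm long radially (33 to 47 mm from the axis), 10 mm thick along the turning direction, and can be pinched over its top 18 mm.
- lock_mark (a point): Locked mark: a small black raised rib on the deck, 14 x 5 mm, pointing at the spindle axis from 55 to 69 mm away, on the -x side of the axis in the warmer's frame.
- shaft_tip (a point): Centre (axis) of the top end of the D-shaped steel spindle, z up along the spindle. 14 mm diameter, with one flat 2.5 mm from the axis; the flat faces this point's +x. The tip is 34 mm above the deck, 24 mm above the collar, chamfered 2 mm. The spindle does not turn; its setting differs each time.
- spindle (a joint): How far the sprung spindle is pushed down, in m: 0 free, 0.005 at its stop. The spring pushes back with 3 N at the start and 10.5 N at the stop; 10.5 N or more holds it fully down.
- knob: Loose white knob, 60 g, standing bore down. Origin: centre of its underside, z up. Round skirt 45 mm diameter, 20 mm high; on it a bar grip 40 mm long (x), 14 mm thick (y), from 20 to 46 mm height, a black line on its top toward +x. A small nose sticks out of the skirt at +x, to 29 mm from the axis; the bore's flat is under it, so the nose must point the way the spindle's flat faces.
- knob_bore (a point): Centre of the roof of the knob's D-shaped bore, on its axis, 16 mm above its underside; it meets the spindle's tip when the knob is home. Axes as the knob's. The bore is open below, 16 mm diameter, its flat 3.3 mm from the axis on the +x side. Home and pressed down, the knob's underside is 13 mm above the deck, 3 mm clear of the collar.
- dish: Bystander: small white dish, 83 mm wide, 27 mm high, on the warmer's plate. Origin under its centre.
- salt_shaker: Bystander: salt shaker, 39 mm wide, 76 mm high. Origin under its centre.
- toothpicks: Bystander: little glass of toothpicks, 42 mm wide, 66 mm high. Origin under its centre.
- table_cup: Bystander: coffee cup, 76 x 94 mm, 62 mm high. Origin under its centre.
- sugar_dish: Bystander: glass dish of sugar lumps, 74 mm wide, 30 mm high. Origin under its centre.
- stamp: Bystander: hand stamp with wooden handle, 25 x 45 mm, 66 mm high. Origin under its centre.
Mind the look-alikes: they are no part of the job. Leave any blue or turquoise look-alike of the knob alone.

How it is judged:
By the outcome, as a careful person would: the job done as asked, in the order asked, and still so for the second after the job is handed in, while the arm keeps its last pose, push and grip.
It also fails if it takes over 64 s, if anything falls off the work surface, if the arm or the gripper's body presses on something with over 40 N, if the wrist force passes 120 N, or if a joint passes its speed limit or range.

ROBOT

A 6-joint arm with a two-finger parallel gripper is mounted at the origin on a cart in front of the work surface, level with it; the furniture and walls round the work are solid. World frame = base frame: x ahead of the robot, y to its left, z up, the work surface at z = 0. Lengths are in m, angles in rad, forces in N, time in s.
With the tool pointing down it reaches from about 0.375 to 0.925 m from the base axis. Payload 5.7 kg.
Tool frame: the origin (TCP) lies at the centre of the arm's flange, where the gripper is bolted on; the fingertips stand 182 mm ahead of it and the grasp point (between the pads) lies 163 mm ahead of it; z points along the fingers, x is the direction in which the jaws open and shut, and the axes are right-handed (so a half turn about z gives the same grasp; the last joint's range is limited). The gripper opens to 88 mm and grips with 3 to 60 N. Pads are 20 mm wide; open, the fingers measure 115 mm over their backs; the gripper's body (75 mm by 178 mm) begins 61 mm behind the grasp point.
Start: joints at [-1.356, 0.359, 1.51, -0, 1.272, -0.115], TCP at [0.194, -0.568, 0.405] pointing down, gripper open.
Joint ranges: [-2.97, 2.97], [-1.01, 2.36], [0.21, 2.38], [-0.96, 4.11], [0.2, 2.71], [-2.98, 2.98]. Speed limits (rad/s): [2.39, 2.39, 3.14, 3.14, 3.14, 3.14].

INTERFACE

Orientations are given as a rotation vector (axis times angle).
In Python, from plant import robot gives the robot as it stands.
- The arm moves only by the shell command python3 -m crank 'ROWS'. ROWS is JSON, a list of rows, each an object of numbers: "x", "y", "z": the shift along the tool's x, y, z each as a share of 0.25 m, from -1 to 1; "wx", "wy", "wz": the turn, a rotation vector about the tool's x, y, z each as a share of 45 degrees, from -1 to 1; "fingers": the gripper command: -1 is shut, 1 is fully open, values between are in proportion. In form: [{"x": .., "y": .., "z": .., "wx": .., "wy": .., "wz": .., "fingers": ..}, ...]. A call has 1 to 8 rows; each row shifts and turns the pose as measured when the row begins, along the tool's axes as they then stand; what a row does not reach is not made up. A row lasts 1/12 s, in which the tool goes at most 41.7 mm and 7.16 degrees, less where a joint would pass 70% of its speed; a pose out of reach is approached as far as the arm can. A call with a number of a shift or a turn outside -1 to 1 is refused whole. A call with a gripper value outside its range is refused whole. The fingers move at their own pace and stop on an object; the grip force is fixed at half the most. Time passes only in rows, so rows that do not move let the fingers close. It gives the time, the measured TCP pose, the force and the opening at its end, in the units of the state.
- robot.state(): the state, without advancing time (a new reading comes with each control period).
- robot.snapshot(name): name is "side" or "top"; returns the picture (400x640x3 uint8, red, green, blue); there is no depth.
- robot.camera_model(name): a dict with "K" (3x3 intrinsics, pixels), "R" (3x3) and "t" (3): a world point X has camera coordinates R X + t. Camera axes: x right, y down, z forward; pixel columns grow to the right and rows downward; lengths in m; the calibration is good to about 2 mm. A picture is of the moment at which its call begins. camera_model takes no time and is no camera call.
- robot.hand_in(): hands the job in, once; it reports no verdict.
The state is a dict: "time": time; "joints": joint angles; "joint_velocities": joint speeds; "effort": joint torques, N m; "tool_pos": TCP position; "orientation": TCP orientation; "ft_force": force on the tool from outside, world axes, zero at the start; "wrist_torque": the same for the moment, N m; "finger_gap": finger opening in m.
Only numpy, scipy, OpenCV 4.12 (cv2) and the standard library are available. Lean on these libraries where they do the work, as an engineer would, in place of code of your own. Each camera call takes 0.05 s, during which the arm holds its last target. There are 200 camera calls.

## Working session

There is one attempt and no reset: what is moved stays moved. The work goes in short steps, Python scripts to look and compute and a shell command to move; the robot and the scene stay as the last step left them, time stands still between calls to the robot, and variables do not carry over. Pictures are saved under pics/ and viewed, about 8 in all and at most 12, crops included, and the job is handed in when it is done.

```bash
mkdir -p pics; ls; python3 - <<'E'
from plant import robot
import cv2
for n in("top","side"):
    im=robot.snapshot(n); cv2.imwrite(f"pics/{n}0.png",im[:,:,::-1])
    c=robot.camera_model(n); print(n,c["K"].round(1).tolist(),(-c["R"].T@c["t"]).round(3),c["R"].round(3).tolist())
s=robot.state();print(s)
E
```

```text
pics
top [[477.8, 0.0, 323.5], [0.0, 477.8, 202.8], [0.0, 0.0, 1.0]] [0.414 0.054 1.477] [[-0.01, -1.0, 0.008], [-0.995, 0.009, -0.095], [0.095, -0.009, -0.995]]
side [[385.9, 0.0, 325.7], [0.0, 385.9, 200.2], [0.0, 0.0, 1.0]] [ 0.56  -1.092  0.656] [[1.0, -0.006, -0.023], [-0.023, -0.443, -0.896], [-0.005, 0.897, -0.443]]
{'time': 0.1, 'joints': array([-1.35609347e+00,  3.59418966e-01,  1.51130247e+00, -5.90696458e-06,
        1.27250290e+00, -1.15105018e-01]), 'joint_velocities': array([ 0.00221948, -0.00121035, -0.00224863,  0.00271416, -0.00070982,
        0.00018441]), 'effort': array([-1.97074874e-04, -5.16355383e+01, -2.71405721e+01,  6.76230225e-02,
        2.76374747e-02, -2.04869252e-05]), 'tool_pos': array([ 0.19423748, -0.56735425,  0.40391002]), 'orientation': array([-2.55508583e+00,  1.82600250e+00,  1.90559938e-03]), 'ft_force': array([-0.72689713,  0.20927637,  0.03166894]), 'wrist_torque': array([ 0.03210845, -0.00592285, -0.02403445]), 'finger_gap': 0.08781170790640856}
```

View pics/top0.png

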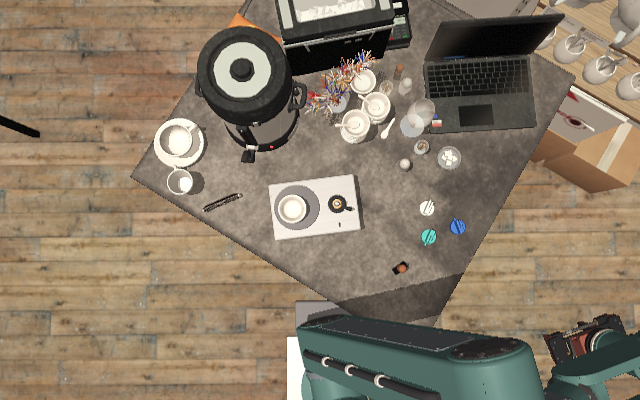

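View pics/side0.png

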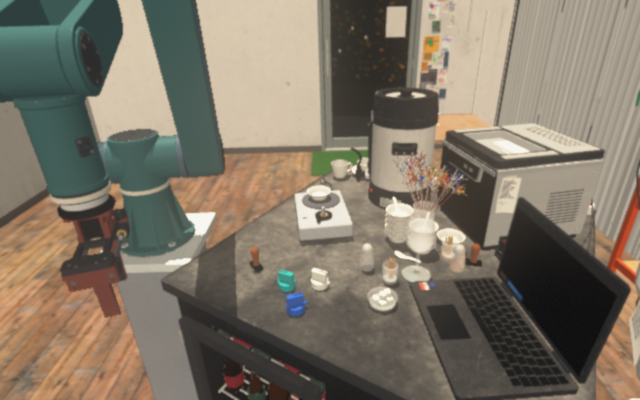

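The top view shows the warmer with its spindle at about (337,204) and the mark at (340,225). The white knob is at (427,208), with turquoise and blue look-alikes near it. I'll enlarge these.

```bash
python3 - <<'E'
import cv2,numpy as np
t=cv2.imread("pics/top0.png");s=cv2.imread("pics/side0.png")
def c(im,x,y,w,h,f): return cv2.resize(im[y:y+h,x:x+w],None,fx=f,fy=f,interpolation=cv2.INTER_CUBIC)
a=np.hstack([c(t,310,180,50,40+10,8)[:300*2],c(t,402,183,50,50,8)])
b=np.hstack([c(s,300,200,50,25,8),c(s,300,262,50,25,8)])
cv2.imwrite("pics/c1.png",np.vstack([a,b]))
E
```

```text
(no output)
```

View pics/c1.png

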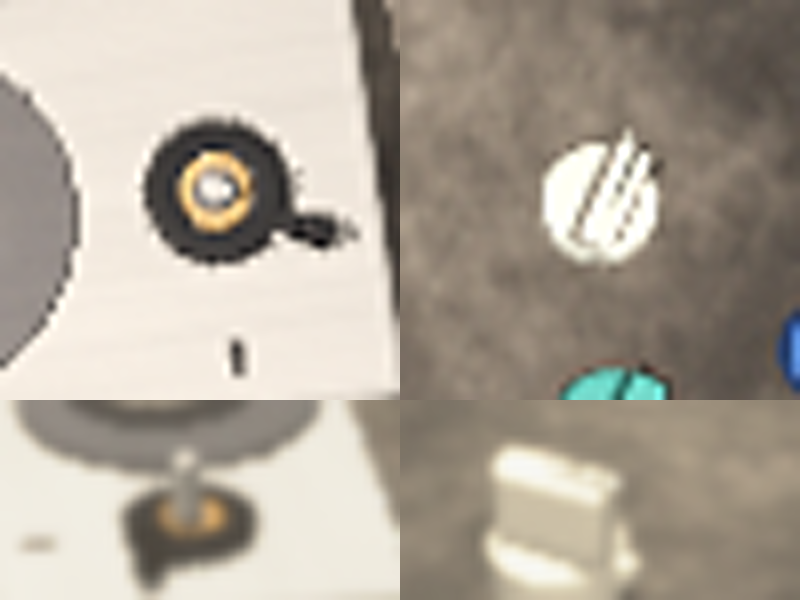

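```bash
cat > h.py <<'E'
import numpy as np,cv2
from plant import robot
from scipy.spatial.transform import Rotation as Ro
C={n:robot.camera_model(n) for n in("top","side")}
def ray(n,u,v,z):
    c=C[n];d=c["R"].T@np.linalg.solve(c["K"],[u,v,1.]);o=-c["R"].T@c["t"]
    return o+d*(z-o[2])/d[2]
def proj(n,X):
    c=C[n];p=c["K"]@(c["R"]@np.asarray(X,float)+c["t"]);return p[:2]/p[2]
def snap(n,f,x,y,w,h,s):
    im=robot.snapshot(n)[:,:,::-1];return cv2.resize(im[y:y+h,x:x+w],None,fx=s,fy=s,interpolation=cv2.INTER_CUBIC)
E
python3 - <<'E'
from h import *
np.set_printoptions(precision=4,suppress=True)
px=lambda a,b,x,y:(x+a/8-.5,y+b/8-.5)
ring=ray("top",*px(218,192,310,180),.065);tab=ray("top",*px(322,230,310,180),.0835);mark=ray("top",*px(237,358,310,180),.0555)
k=ray("top",*px(200,203,402,183),.020);nose=ray("top",*px(229,132,402,183),.015)
tip_s=ray("side",*px(185,455-400,300,200),.089)
print(ring,tab,mark,k,nose,"tipside",tip_s)
for n,v in(("tab",tab-ring),("mark",mark-ring),("nose",nose-k)): print(n,np.hypot(*v[:2]),np.degrees(np.arctan2(v[1],v[0])))
ms=ray("side",*px(40,545-400,300,200),.056);print("mark side",ms,"ring side",ray("side",*px(190,515-400,300,200),.065),"knobtop side",ray("side",*px(555-400,472-400,300,262),.046))
# warmer edges: corners in top
for c in((269,184),(355,176),(361,230),(276,239.5)): print(ray("top",*c,.055))
im=[np.float32(robot.snapshot("top")) for _ in range(6)];print(np.std(im,0).mean())
a=np.mean(im,0)[:,:,::-1];b=np.mean([np.float32(robot.snapshot("side")) for _ in range(6)],0)[:,:,::-1]
np.save("a.npy",a);np.save("b.npy",b)
f=lambda m,x,y,w,h,s:cv2.resize(np.uint8(m[y:y+h,x:x+w]),None,fx=s,fy=s,interpolation=cv2.INTER_NEAREST)
cv2.imwrite("pics/c2.png",np.hstack([f(a,329,195,20,20,20),f(b,314,202,20,20,20)]))
E
```

```text
[0.5466 0.0024 0.065 ] [ 0.5305 -0.0348  0.0835] [ 0.4854 -0.0042  0.0555] [ 0.5348 -0.2742  0.02  ] [ 0.5625 -0.2873  0.015 ] tipside [0.5441 0.0121 0.089 ]
tab 0.04052450561768885 -113.35224001384414
mark 0.061546594985977074 -173.82480195003737
nose 0.030701452227121402 -25.373445858783118
mark side [ 0.4847 -0.0001  0.056 ] ring side [0.5454 0.0057 0.065 ] knobtop side [ 0.5334 -0.27    0.046 ]
[0.6082 0.2044 0.055 ]
[ 0.6301 -0.0539  0.055 ]
[ 0.4677 -0.0691  0.055 ]
[0.4421 0.1835 0.055 ]
0.6840463
```

View pics/c2.png

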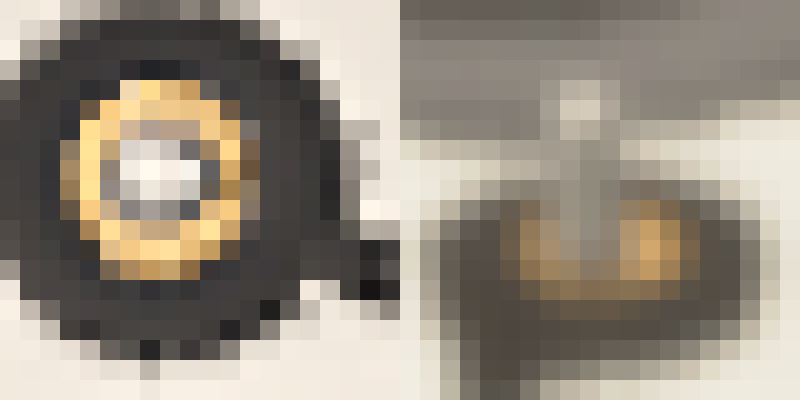

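```bash
cat > fit.py <<'E'
from h import *
from scipy.optimize import minimize
im={"top":np.load("a.npy"),"side":np.load("b.npy")}
S=12
def masks(n,yaw,cx,cy,box,rb,zb):
    x0,y0,w,h=box
    P=lambda X:np.int32(np.round((np.array([proj(n,q) for q in X])-[x0-.5,y0-.5])*S*16))
    def poly(X):
        m=np.zeros((h*S,w*S),np.uint8);cv2.fillPoly(m,[P(X)],1,shift=4);return m>0
    t=np.linspace(0,2*np.pi,49)
    circ=lambda r,z:np.c_[cx+r*np.cos(t),cy+r*np.sin(t),0*t+z]
    def D(r,fl,z):
        a=np.arccos(fl/r);u=np.linspace(a,2*np.pi-a,31);u=np.r_[u,u[0]]+yaw
        return np.c_[cx+r*np.cos(u),cy+r*np.sin(u),0*u+z]
    B=[];lab=np.zeros((h*S,w*S),int)
    wall=np.zeros((h*S,w*S,3));ring=poly(circ(.027,.065));br=poly(circ(rb,zb))
    lab[ring]=1;lab[br]=2
    lo,up,tp=D(.007,.0025,zb),D(.007,.0025,.087),D(.005,.0015,.089)
    cam=-C[n]["R"].T@C[n]["t"]
    for A,Bq,l in((lo,up,3),(up,tp,4)):
        for i in range(len(A)-1):
            e=A[i+1]-A[i];nn=np.cross(e,Bq[i]-A[i]);nn/=np.linalg.norm(nn)
            if nn@(cam-A[i])>0:
                m=poly([A[i],A[i+1],Bq[i+1],Bq[i]]);lab[m]=l;wall[m]=nn
    lab[poly(tp)]=5
    yy,xx=np.mgrid[:h*S,:w*S]/S
    f=[(lab==i)*1. for i in(1,2,3,4,5)]+[(lab==2)*xx,(lab==2)*yy]+[wall[...,k]*(lab==3) for k in(0,1)]+[wall[...,k]*(lab==4) for k in(0,1)]
    return f
def cost(n,yaw,cx,cy,box,rb,zb,sig):
    x0,y0,w,h=box
    f=[cv2.GaussianBlur(q,(0,0),sig*S) if sig else q for q in masks(n,yaw,cx,cy,box,rb,zb)]
    f=[cv2.resize(q,(w,h),interpolation=cv2.INTER_AREA).ravel() for q in f]
    A=np.array(f).T;y=im[n][y0:y0+h,x0:x0+w].reshape(-1,3)
    ok=A[:,:5].sum(1)>.999
    A=A[ok];y=y[ok];R=np.vstack([A,np.eye(A.shape[1])*.15])
    x=np.linalg.lstsq(R,np.vstack([y,np.zeros((A.shape[1],3))]),rcond=None)[0]
    return ((A@x-y)**2).mean()**.5
if __name__=="__main__":
    bx={"top":(328,194,20,18),"side":(313,203,20,18)}
    for n,c0 in(("top",(.546,.002)),("side",(.545,.004))):
        # geometry first, then yaw scan
        best=[]
        for yaw in np.radians(np.arange(0,360,15)):
            r=minimize(lambda p:cost(n,yaw,c0[0]+p[0]/1e3,c0[1]+p[1]/1e3,bx[n],.012+p[2]/1e3,.065,abs(p[3])),[0,0,0,.5],method="Nelder-Mead",options=dict(maxfev=70,initial_simplex=[[0,0,0,.5],[2,0,0,.5],[0,2,0,.5],[0,0,1,.5],[0,0,0,.8]]))
            best.append((r.fun,np.degrees(yaw),r.x.round(2)))
        print(n);[print(round(b[0],2),round(b[1]),b[2]) for b in best]
E
time python3 fit.py
```

```text
top
16.55 0 [ 1.25  1.03  1.95 -0.13]
17.49 15 [1.01 1.09 1.95 0.08]
18.38 30 [0.91 1.14 1.91 0.11]
18.86 45 [ 1.18  1.06  1.9  -0.14]
19.36 60 [0.96 1.18 1.89 0.12]
19.45 75 [0.97 1.37 1.96 0.08]
19.76 90 [ 0.96  1.15  1.98 -0.1 ]
19.63 105 [0.8  1.08 2.03 0.09]
19.54 120 [ 1.04  1.18  2.05 -0.1 ]
19.69 135 [ 0.98  1.13  2.09 -0.07]
19.53 150 [ 1.    1.26  1.95 -0.08]
20.28 165 [ 0.84  1.07  2.02 -0.06]
20.05 180 [ 1.04  1.05  2.04 -0.11]
20.55 195 [ 0.92  1.23  1.96 -0.08]
20.15 210 [ 0.94  0.98  2.13 -0.1 ]
20.54 225 [ 0.99  1.    2.09 -0.09]
20.57 240 [ 1.07  0.83  2.01 -0.09]
20.25 255 [ 0.94  1.08  2.   -0.07]
19.82 270 [ 1.11  1.01  1.97 -0.07]
19.13 285 [ 1.26  0.92  2.07 -0.11]
18.73 300 [1.22 0.94 2.   0.06]
17.39 315 [1.26 0.88 1.98 0.09]
16.6 330 [ 1.02  1.03  2.11 -0.08]
16.32 345 [ 1.1   1.13  2.12 -0.12]
side
0.12 0 [-0.52 -1.33  0.25  1.21]
5.99 15 [ 0.03 -1.97  2.32  0.68]
5.41 30 [0.02 0.33 2.21 0.57]
5.62 45 [0.28 0.77 2.18 0.57]
5.63 60 [0.25 0.5  1.92 0.5 ]
5.6 75 [0.5  0.59 1.99 0.49]
5.82 90 [0.51 0.34 1.97 0.53]
5.65 105 [0.36 0.15 2.08 0.47]
5.61 120 [-0.27  0.9   2.36  0.51]
5.69 135 [0.07 0.09 2.43 0.59]
5.78 150 [-0.    0.63  2.1   0.55]
6.24 165 [0.25 0.12 2.1  0.52]
6.49 180 [0.76 0.09 1.96 0.61]
5.96 195 [-0.06 -0.03  2.3   0.53]
6.16 210 [0.06 0.1  2.21 0.52]
6.85 225 [-0.34 -0.06  2.52  0.54]
7.18 240 [-0.33 -0.36  2.74  0.52]
7.1 255 [ 0.36 -0.11  2.66  0.55]
7.01 270 [ 0.27 -0.61  2.35  0.48]
6.49 285 [-1.78 -1.19  4.27  0.6 ]
6.29 300 [-0.76 -0.83  3.23  0.57]
6.2 315 [-0.79 -0.39  3.38  0.56]
6.08 330 [0.39 0.14 2.47 0.48]
6.03 345 [0.56 0.49 2.36 0.56]fit.py:37: RuntimeWarning: Mean of empty slice.
  return ((A@x-y)**2).mean()**.5
  ret = ret.dtype.type(ret / rcount)

real	2m32.368s
user	2m15.408s
sys	0m17.133s
```

```bash
cat > fit2.py <<'E'
import fit;from fit import *
from scipy.optimize import minimize
def masks2(n,yaw,cx,cy,box,rb,L):
    f=masks(n,yaw,cx,cy,box,rb,.065)
    x0,y0,w,h=box
    a=np.arccos(2.5/7);u=np.linspace(a,2*np.pi-a,31)+yaw
    b=np.c_[cx+.007*np.cos(u),cy+.007*np.sin(u)]
    pts=np.vstack([b,b+np.array(L)*.023]).astype(np.float32)
    hull=cv2.convexHull(pts)[:,0]
    P=np.int32(np.round((np.array([proj(n,[*q,.065]) for q in hull])-[x0-.5,y0-.5])*S*16))
    m=np.zeros((h*S,w*S),np.uint8);cv2.fillPoly(m,[P],1,shift=4)
    sh=f[1]*m; return f[:5]+[sh]+f[7:]
def cost2(n,yaw,cx,cy,box,rb,L,sig):
    x0,y0,w,h=box
    f=[cv2.GaussianBlur(q,(0,0),max(abs(sig),.05)*S) for q in masks2(n,yaw,cx,cy,box,rb,L)]
    A=np.array([cv2.resize(q,(w,h),interpolation=cv2.INTER_AREA).ravel() for q in f]).T
    y=im[n][y0:y0+h,x0:x0+w].reshape(-1,3)
    # fixed window: brass neighbourhood + spindle, centre fixed by nominal
    ok=WIN[n];A=A[ok];y=y[ok]
    x=np.linalg.lstsq(np.vstack([A,np.eye(A.shape[1])*.2]),np.vstack([y,np.zeros((A.shape[1],3))]),rcond=None)[0]
    return ((A@x-y)**2).mean()**.5
bx={"top":(328,194,20,18),"side":(313,203,20,18)};WIN={}
for n,c in(("top",(.547,.003)),("side",(.545,.0042))):
    m=np.sum(masks(n,0,*c,bx[n],.012,.065)[:5],0);m=cv2.resize(m,bx[n][2:],interpolation=cv2.INTER_AREA)
    WIN[n]=(cv2.erode((m>.99).astype(np.uint8),np.ones((3,3)))>0).ravel()
def run(a):
    n,deg,L0=a;c0=(.547,.003) if n=="top" else (.545,.0042)
    p0=np.array([0,0,1.8,.12 if n=="top" else .55,*L0]);st=np.diag([1,1,.7,.2,.4,.4])
    r=minimize(lambda p:cost2(n,np.radians(deg),c0[0]+p[0]/1e3,c0[1]+p[1]/1e3,bx[n],.012+p[2]/1e3,p[4:6],p[3]),p0,method="Nelder-Mead",options=dict(maxfev=160,initial_simplex=np.vstack([p0,p0+st])))
    return n,deg,r.fun,r.x.round(2)
if __name__=="__main__":
    from multiprocessing import Pool
    jobs=[(n,d,L) for n in bx for d in range(0,360,15) for L in((.1,-.4),(-.3,.2))]
    best={}
    cv2.setNumThreads(1)
    with Pool() as p:
        for n,d,f,x in p.imap(run,jobs):
            if f<best.get((n,d),(99,))[0]:best[n,d]=(f,x)
    for k,v in best.items():print(k,round(v[0],2),v[1])
E
nproc; time OMP_NUM_THREADS=1 timeout 560 python3 fit2.py
```

```text
4
('top', 0) 17.29 [ 0.23  0.12  1.96  0.11  0.13 -0.46]
('top', 15) 18.4 [ 0.13  0.26  2.09  0.14  0.16 -0.66]
('top', 30) 19.32 [ 0.15  0.29  1.94  0.2   0.16 -0.48]
('top', 45) 20.24 [0.16 0.16 1.9  0.09 0.16 0.17]
('top', 60) 20.72 [ 0.11  0.19  1.87 -0.    0.12  0.21]
('top', 75) 20.72 [0.08 0.32 1.9  0.1  0.08 0.26]
('top', 90) 21.11 [ 0.03  0.25  1.84  0.08 -0.    0.27]
('top', 105) 20.78 [ 0.12  0.17  1.86  0.05 -0.05  0.25]
('top', 120) 21.06 [ 0.04  0.36  1.96  0.   -0.17  0.45]
('top', 135) 20.34 [ 0.08  0.19  1.88  0.14 -0.14  0.18]
('top', 150) 20.26 [ 0.05  0.34  1.9   0.03 -0.13  0.16]
('top', 165) 20.79 [ 0.12  0.26  1.84  0.12 -0.16  0.04]
('top', 180) 19.0 [ 0.2   0.4   1.62  0.18 -0.09 -0.14]
('top', 195) 19.28 [ 0.18  0.36  1.86  0.22 -0.12 -0.18]
('top', 210) 19.13 [ 0.26  0.34  1.94  0.13 -0.1  -0.3 ]
('top', 225) 20.72 [ 0.2   0.09  2.    0.16 -0.06 -0.58]
('top', 240) 20.94 [ 0.13  0.1   1.98  0.18 -0.02 -0.73]
('top', 255) 20.52 [ 0.17  0.1   1.95  0.17 -0.03 -0.7 ]
('top', 270) 20.03 [ 0.28  0.05  2.04  0.12  0.15 -0.57]
('top', 285) 19.13 [ 0.2   0.22  2.01
[... 901 characters left out ...]
.73 [ 0.14  1.78  1.67  0.95  0.75 -0.04]
('side', 195) 6.42 [ 0.34  0.91  1.66  0.74  0.57 -0.02]
('side', 210) 6.5 [-0.03  0.9   1.18  0.94  0.51  0.12]
('side', 225) 6.72 [0.09 0.34 1.3  0.88 0.42 0.15]
('side', 240) 6.81 [0.15 0.84 1.28 0.86 0.67 0.  ]
('side', 255) 7.05 [ 0.23  0.74  1.1   0.87  0.45 -0.02]
('side', 270) 6.53 [ 1.23  0.85  0.59  0.83 -0.41 -0.98]
('side', 285) 6.43 [ 1.32  0.61  1.55  0.82 -0.32 -0.73]
('side', 300) 5.99 [ 1.37  0.89  0.51  0.88 -0.22 -0.7 ]
('side', 315) 5.78 [ 1.33  1.15  0.92  0.86 -0.25 -0.93]
('side', 330) 5.74 [ 1.56  1.05  0.89  0.83 -0.11 -0.84]
('side', 345) 5.72 [ 1.64  0.96  0.99  0.79 -0.04 -0.9 ]
real	3m38.178s
user	12m45.673s
sys	1m26.495s
```

The top fit puts the flat at about -20°, and the side fit at about 0±30°, so I take roughly -15° and will search by touch. The spindle is at about (0.547, 0.004) and the locked direction is about -174.5°. The knob is at (0.534, -0.272), with its nose at about -22°.

```bash
cat >> h.py <<'E'
def go(x,y,z,head,s=None,verbose=True):
    """remaining shift/turn in tool axes, shares; z is the fingertip height"""
    s=s or robot.state();R=Ro.from_rotvec(s["orientation"]);h=np.radians(head)
    T=Ro.from_matrix(np.array([[np.cos(h),np.sin(h),0],[np.sin(h),-np.cos(h),0],[0,0,-1]]))
    d=R.inv().apply(np.array([x,y,z+.182])-s["tool_pos"])/.25
    w=(R.inv()*T).as_rotvec()/np.radians(45)
    print("t",round(s["time"],2),"tip",(s["tool_pos"]-[0,0,.182]).round(4),"F",s["ft_force"].round(1),"gap",round(s["finger_gap"],4),"| shift",d.round(4),"turn",w.round(4))
E
python3 -m crank '[{"wz":-0.155},{"wz":-0.155},{"wz":-0.155},{"wz":-0.155},{"wz":-0.155},{"wz":-0.155},{"wz":-0.155}]'
python3 -c "
from h import *
go(.5309,-.0327,.22,-23.4)"
```

```text
t 0.7 tip [ 0.1943 -0.5677  0.2226] F [ 0.2 -0.4 -0.4] gap 0.0878 | shift [-1.5885 -1.9669  0.0107] turn [-0.0000e+00  1.0000e-04 -1.0601e+00]$[0]: bad value
```

```bash

python3 -m crank '[{"x":0,"y":0,"z":0,"wx":0,"wy":0,"wz":-0.152,"fingers":1},{"x":0,"y":0,"z":0,"wx":0,"wy":0,"wz":-0.152,"fingers":1},{"x":0,"y":0,"z":0,"wx":0,"wy":0,"wz":-0.152,"fingers":1},{"x":0,"y":0,"z":0,"wx":0,"wy":0,"wz":-0.152,"fingers":1},{"x":0,"y":0,"z":0,"wx":0,"wy":0,"wz":-0.152,"fingers":1},{"x":0,"y":0,"z":0,"wx":0,"wy":0,"wz":-0.152,"fingers":1},{"x":0,"y":0,"z":0,"wx":0,"wy":0,"wz":-0.152,"fingers":1}]'
python3 -c "
from h import *
go(.5309,-.0327,.22,-23.4)"
```

```text
time: 1.28
tool_pos: [0.1943, -0.5677, 0.4048]
orientation: [3.087, -0.581, 0.0]
ft_force: [0.7, -1.0, 0.3]
finger_gap: 0.0882
t 1.28 tip [ 0.1943 -0.5677  0.2228] F [ 0.7 -1.   0.3] gap 0.0882 | shift [ 0.4764 -2.4828  0.0109] turn [ 0.0003 -0.0003  0.0464]
```

```bash

python3 -m crank '[{"x":0.03,"y":-0.155,"z":0,"wx":0,"wy":0,"wz":0.046,"fingers":1},{"x":0.03,"y":-0.155,"z":0,"wx":0,"wy":0,"wz":0,"fingers":1},{"x":0.03,"y":-0.155,"z":0,"wx":0,"wy":0,"wz":0,"fingers":1},{"x":0.03,"y":-0.155,"z":0,"wx":0,"wy":0,"wz":0,"fingers":1},{"x":0.03,"y":-0.155,"z":0,"wx":0,"wy":0,"wz":0,"fingers":1},{"x":0.03,"y":-0.155,"z":0,"wx":0,"wy":0,"wz":0,"fingers":1},{"x":0.03,"y":-0.155,"z":0,"wx":0,"wy":0,"wz":0,"fingers":1},{"x":0.03,"y":-0.155,"z":0,"wx":0,"wy":0,"wz":0,"fingers":1}]'
python3 -m crank '[{"x":0.03,"y":-0.155,"z":0,"wx":0,"wy":0,"wz":0,"fingers":1},{"x":0.03,"y":-0.155,"z":0,"wx":0,"wy":0,"wz":0,"fingers":1},{"x":0.03,"y":-0.155,"z":0,"wx":0,"wy":0,"wz":0,"fingers":1},{"x":0.03,"y":-0.155,"z":0,"wx":0,"wy":0,"wz":0,"fingers":1},{"x":0.03,"y":-0.155,"z":0,"wx":0,"wy":0,"wz":0,"fingers":1},{"x":0.03,"y":-0.155,"z":0,"wx":0,"wy":0,"wz":0,"fingers":1}]'
python3 -c "
from h import *
go(.5309,-.0327,.12,-23.4)"
```

```text
time: 1.95
tool_pos: [0.3714, -0.3026, 0.4039]
orientation: [3.068, -0.637, 0.005]
ft_force: [0.5, -0.8, -0.2]
finger_gap: 0.0876
time: 2.45
tool_pos: [0.5098, -0.0961, 0.4042]
orientation: [3.066, -0.639, 0.012]
ft_force: [-0.5, 0.3, -0.2]
finger_gap: 0.0879
t 2.45 tip [ 0.5098 -0.0961  0.2222] F [-0.5  0.3 -0.2] gap 0.0879 | shift [-0.0276 -0.2697  0.4063] turn [ 0.0107 -0.0122 -0.0029]
```

```bash

python3 -m crank '[{"x":-0.014,"y":-0.135,"z":0,"wx":0.01,"wy":-0.012,"wz":0,"fingers":0},{"x":-0.014,"y":-0.135,"z":0.05,"wx":0,"wy":0,"wz":0,"fingers":0},{"x":0,"y":0,"z":0.12,"wx":0,"wy":0,"wz":0,"fingers":0},{"x":0,"y":0,"z":0.12,"wx":0,"wy":0,"wz":0,"fingers":0},{"x":0,"y":0,"z":0.12,"wx":0,"wy":0,"wz":0,"fingers":0},{"x":0,"y":0,"z":0,"wx":0,"wy":0,"wz":0,"fingers":0}]'
python3 - <<'E'
from h import *
go(.5309,-.0327,.067,-23.4)
a=snap("side",0,280,150,100,75,4);b=snap("top",0,300,165,80,75,5)
cv2.imwrite("pics/c3.png",np.hstack([a,cv2.resize(b,(320,300))]))
E
```

```text
time: 2.95
tool_pos: [0.5387, -0.0188, 0.3023]
orientation: [-3.076, 0.622, -0.023]
ft_force: [-0.8, -0.2, 0.8]
finger_gap: 0.0512
t 2.95 tip [ 0.5387 -0.0188  0.1203] F [-0.8 -0.2  0.8] gap 0.0512 | shift [-0.01    0.0647  0.2127] turn [-0.0079 -0.0173  0.0119]
```

View pics/c3.png

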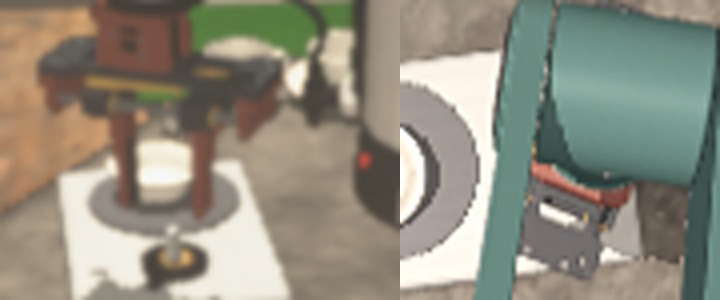

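The side view shows the fingers above the warmer, behind the spindle tip in the image, with the collar clear. The top view is blocked by the arm. The move overshot by 16 mm, so I'll correct it and descend.

```bash

python3 -m crank '[{"x":-0.01,"y":0.065,"z":0,"wx":-0.008,"wy":-0.017,"wz":0.012,"fingers":0},{"x":0,"y":0,"z":0,"wx":0,"wy":0,"wz":0,"fingers":0},{"x":0,"y":0,"z":0.1,"wx":0,"wy":0,"wz":0,"fingers":0}]'
python3 -c "
from h import *
go(.5309,-.0327,.067,-23.4)"
```

```text
time: 3.3
tool_pos: [0.5364, -0.0353, 0.29]
orientation: [-3.075, 0.64, -0.034]
ft_force: [0.8, -0.1, 0.6]
finger_gap: 0.044
t 3.3 tip [ 0.5364 -0.0353  0.108 ] F [ 0.8 -0.1  0.6] gap 0.044 | shift [-2.780e-02  1.000e-04  1.635e-01] turn [-0.006  -0.0266 -0.0028]
```

```bash

python3 -m crank '[{"x":-0.028,"y":0,"z":0.05,"wx":-0.006,"wy":-0.027,"wz":-0.003,"fingers":0},{"x":0,"y":0,"z":0.05,"wx":0,"wy":0,"wz":0,"fingers":0},{"x":0,"y":0,"z":0,"wx":0,"wy":0,"wz":0,"fingers":0}]'
python3 -c "
from h import *
go(.5309,-.0327,.067,-23.4)"
```

```text
time: 3.55
tool_pos: [0.5307, -0.0332, 0.2664]
orientation: [-3.075, 0.64, -0.002]
ft_force: [0.4, 1.3, -0.2]
finger_gap: 0.0438
t 3.55 tip [ 0.5307 -0.0332  0.0844] F [ 0.4  1.3 -0.2] gap 0.0438 | shift [-0.0001 -0.002   0.0695] turn [-0.0011 -0.0016 -0.0029]
```

```bash

python3 -m crank '[{"x":0,"y":-0.002,"z":0.035,"wx":0,"wy":0,"wz":0,"fingers":0},{"x":0,"y":0,"z":0.025,"wx":0,"wy":0,"wz":0,"fingers":0},{"x":0,"y":0,"z":0.01,"wx":0,"wy":0,"wz":0,"fingers":0},{"x":0,"y":0,"z":0,"wx":0,"wy":0,"wz":0,"fingers":0}]'
python3 -c "
from h import *
go(.5309,-.0327,.067,-23.4)"
python3 -m crank '[{"x":0,"y":0,"z":0,"wx":0,"wy":0,"wz":0,"fingers":-1},{"x":0,"y":0,"z":0,"wx":0,"wy":0,"wz":0,"fingers":-1},{"x":0,"y":0,"z":0,"wx":0,"wy":0,"wz":0,"fingers":-1},{"x":0,"y":0,"z":0,"wx":0,"wy":0,"wz":0,"fingers":-1},{"x":0,"y":0,"z":0,"wx":0,"wy":0,"wz":0,"fingers":-1},{"x":0,"y":0,"z":0,"wx":0,"wy":0,"wz":0,"fingers":-1}]'
python3 -c "
from h import *
go(.5309,-.0327,.067,-23.4)"
```

```text
time: 3.88
tool_pos: [0.5322, -0.0326, 0.2508]
orientation: [-3.074, 0.641, -0.008]
ft_force: [-0.2, 0.1, 0.2]
finger_gap: 0.0439
t 3.88 tip [ 0.5322 -0.0326  0.0688] F [-0.2  0.1  0.2] gap 0.0439 | shift [-0.0047  0.0026  0.0073] turn [-0.0027 -0.006  -0.0033]
time: 4.38
tool_pos: [0.5314, -0.0321, 0.2517]
orientation: [-3.074, 0.64, -0.004]
ft_force: [-2.3, 1.7, 2.2]
finger_gap: 0.0101
t 4.38 tip [ 0.5314 -0.0321  0.0697] F [-2.3  1.7  2.2] gap 0.0101 | shift [-0.0008  0.0032  0.0109] turn [-0.0023 -0.0027 -0.0028]
```

```bash

python3 -m crank '[{"x":-0.011,"y":-0.0004,"z":0,"wx":0,"wy":0,"wz":0.089,"fingers":-1},{"x":-0.011,"y":-0.0004,"z":0,"wx":0,"wy":0,"wz":0.089,"fingers":-1},{"x":-0.011,"y":-0.0004,"z":0,"wx":0,"wy":0,"wz":0.089,"fingers":-1},{"x":-0.011,"y":-0.0004,"z":0,"wx":0,"wy":0,"wz":0.089,"fingers":-1},{"x":-0.011,"y":-0.0004,"z":0,"wx":0,"wy":0,"wz":0.089,"fingers":-1},{"x":0,"y":0,"z":0,"wx":0,"wy":0,"wz":0,"fingers":-1}]'
cat > arc.py <<'E'
from h import *
import sys
cx,cy=.5468,.004
s=robot.state();p=s["tool_pos"];R=Ro.from_rotvec(s["orientation"]).as_matrix()
ph=np.degrees(np.arctan2(p[1]-cy,p[0]-cx));hd=np.degrees(np.arctan2(R[1,0],R[0,0]))
print("tab angle",ph.round(1),"r",np.hypot(p[0]-cx,p[1]-cy).round(4),"heading-90",round(hd-90,1),"torque",s["wrist_torque"].round(2))
a=float(sys.argv[1]);t=np.radians(a);go(cx+.0395*np.cos(t),cy+.0395*np.sin(t),.068,a+90,s)
E
python3 arc.py -133
```

```text
time: 4.88
tool_pos: [0.5188, -0.024, 0.2518]
orientation: [-2.908, 1.185, -0.002]
ft_force: [-0.5, 1.4, 0.8]
finger_gap: 0.0098
tab angle -135.0 r 0.0396 heading-90 -134.4 torque [0.31 0.12 0.05]
t 4.88 tip [ 0.5188 -0.024   0.0698] F [-0.5  1.4  0.8] gap 0.0098 | shift [ 0.0056 -0.0003  0.0072] turn [-0.0018 -0.0008 -0.0301]
```

```bash

python3 -m crank '[{"x":-0.011,"y":-0.0004,"z":0,"wx":0,"wy":0,"wz":0.089,"fingers":-1},{"x":-0.011,"y":-0.0004,"z":0,"wx":0,"wy":0,"wz":0.089,"fingers":-1},{"x":-0.011,"y":-0.0004,"z":0,"wx":0,"wy":0,"wz":0.089,"fingers":-1},{"x":-0.011,"y":-0.0004,"z":0,"wx":0,"wy":0,"wz":0.089,"fingers":-1},{"x":-0.011,"y":-0.0004,"z":0,"wx":0,"wy":0,"wz":0.089,"fingers":-1},{"x":-0.011,"y":-0.0004,"z":0,"wx":0,"wy":0,"wz":0.089,"fingers":-1},{"x":-0.011,"y":-0.0004,"z":0,"wx":0,"wy":0,"wz":0.08,"fingers":-1},{"x":0,"y":0,"z":0,"wx":0,"wy":0,"wz":0,"fingers":-1}]'
python3 arc.py -174.5
```

```text
time: 5.55
tool_pos: [0.5085, -0.0077, 0.2518]
orientation: [-2.54, 1.849, -0.001]
ft_force: [1.0, 1.7, 0.5]
finger_gap: 0.0098
tab angle -163.1 r 0.0401 heading-90 -162.1 torque [ 0.4   0.1  -0.02]
t 5.55 tip [ 0.5085 -0.0077  0.0698] F [1.  1.7 0.5] gap 0.0098 | shift [-0.0311 -0.006   0.0071] turn [-0.0008 -0.0008  0.2754]
```

```bash

python3 -m crank '[{"x":-0.0105,"y":-0.001,"z":0,"wx":0,"wy":0,"wz":0.09,"fingers":-1},{"x":-0.0105,"y":-0.001,"z":0,"wx":0,"wy":0,"wz":0.09,"fingers":-1},{"x":-0.0095,"y":-0.001,"z":0,"wx":0,"wy":0,"wz":0.09,"fingers":-1},{"x":0,"y":0,"z":0,"wx":0,"wy":0,"wz":0,"fingers":-1}]'
python3 arc.py -174.5
```

```text
time: 5.88
tool_pos: [0.507, -0.0002, 0.2518]
orientation: [2.336, -2.099, -0.0]
ft_force: [-0.8, 2.8, 0.8]
finger_gap: 0.0099
tab angle -174.0 r 0.04 heading-90 -173.9 torque [0.62 0.08 0.17]
t 5.88 tip [ 5.07e-01 -2.00e-04  6.98e-02] F [-0.8  2.8  0.8] gap 0.0099 | shift [-0.0013 -0.0022  0.0073] turn [ 0.0012 -0.0006  0.0138]
```

```bash

python3 -m crank '[{"x":-0.001,"y":0,"z":0,"wx":0,"wy":0,"wz":0.012,"fingers":-1},{"x":0,"y":0,"z":0,"wx":0,"wy":0,"wz":0,"fingers":0},{"x":0,"y":0,"z":0,"wx":0,"wy":0,"wz":0,"fingers":0},{"x":0,"y":0,"z":0,"wx":0,"wy":0,"wz":0,"fingers":0},{"x":0,"y":0,"z":-0.1,"wx":0,"wy":0,"wz":0,"fingers":0},{"x":0,"y":0,"z":-0.15,"wx":0,"wy":0,"wz":0,"fingers":0},{"x":0,"y":0,"z":-0.1,"wx":0,"wy":0,"wz":0,"fingers":0},{"x":0,"y":0,"z":0,"wx":0,"wy":0,"wz":0,"fingers":0}]'
python3 -c "
from h import *
go(.534,-.272,.16,-112)"
```

```text
time: 6.55
tool_pos: [0.5082, -0.0014, 0.3411]
orientation: [2.341, -2.091, -0.001]
ft_force: [-0.4, -0.3, 0.9]
finger_gap: 0.044
t 6.55 tip [ 0.5082 -0.0014  0.1591] F [-0.4 -0.3  0.9] gap 0.044 | shift [ 1.087   0.0195 -0.0023] turn [ 0.0028 -0.0023  0.6328]
```

```bash

python3 -m crank '[{"x":0,"y":0,"z":0,"wx":0,"wy":0,"wz":0.155,"fingers":0},{"x":0,"y":0,"z":0,"wx":0,"wy":0,"wz":0.155,"fingers":0},{"x":0,"y":0,"z":0,"wx":0,"wy":0,"wz":0.155,"fingers":0},{"x":0,"y":0,"z":0,"wx":0,"wy":0,"wz":0.155,"fingers":0},{"x":0,"y":0,"z":0,"wx":0,"wy":0,"wz":0,"fingers":0}]'
python3 -c "
from h import *
go(.534,-.272,.16,-112)"
```

```text
time: 6.97
tool_pos: [0.5093, -0.0024, 0.342]
orientation: [-1.75, 2.606, -0.008]
ft_force: [0.6, -0.2, 0.7]
finger_gap: 0.0442
t 6.97 tip [ 0.5093 -0.0024  0.16  ] F [ 0.6 -0.2  0.7] gap 0.0442 | shift [ 0.9607 -0.4994  0.0037] turn [-0.007  -0.0013 -0.0053]
```

```bash

python3 -m crank '[{"x":0.13,"y":-0.068,"z":0,"wx":0,"wy":0,"wz":0,"fingers":0},{"x":0.13,"y":-0.068,"z":0,"wx":0,"wy":0,"wz":0,"fingers":0},{"x":0.13,"y":-0.068,"z":0,"wx":0,"wy":0,"wz":0,"fingers":0},{"x":0.13,"y":-0.068,"z":0,"wx":0,"wy":0,"wz":0,"fingers":0},{"x":0.13,"y":-0.068,"z":0,"wx":0,"wy":0,"wz":0,"fingers":0},{"x":0.13,"y":-0.068,"z":0,"wx":0,"wy":0,"wz":0,"fingers":0},{"x":0.08,"y":-0.04,"z":0,"wx":0,"wy":0,"wz":0,"fingers":0},{"x":0,"y":0,"z":0,"wx":0,"wy":0,"wz":0,"fingers":0}]'
python3 - <<'E'
from h import *
go(.534,-.272,.10,-112)
a=snap("side",0,290,190,70,60,6);b=snap("top",0,300,165,70,60,6)
cv2.imwrite("pics/c4.png",np.hstack([a,b[:,:380]]))
E
```

```text
time: 7.63
tool_pos: [0.5356, -0.2531, 0.3373]
orientation: [-1.809, 2.568, -0.006]
ft_force: [0.9, 0.3, 0.6]
finger_gap: 0.0437
t 7.63 tip [ 0.5356 -0.2531  0.1553] F [0.9 0.3 0.6] gap 0.0437 | shift [ 0.0731 -0.0188  0.2213] turn [-0.0049 -0.002   0.0517]
```

View pics/c4.png

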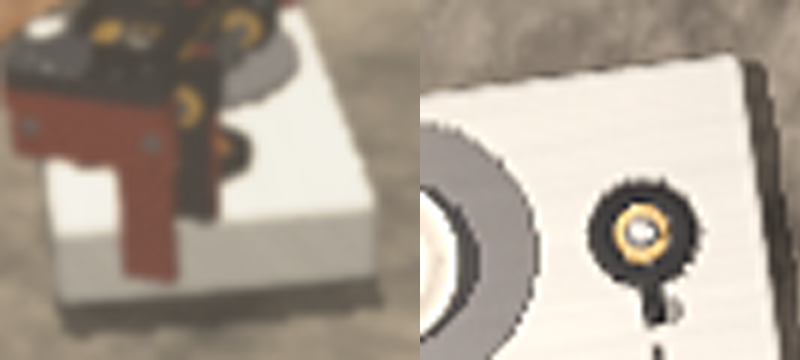

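The collar tab lines up with the mark: ring (643,232), tab (655,305) and mark (658,352), within about 1.5°. Next is the knob.

```bash

python3 -m crank '[{"x":0.073,"y":-0.019,"z":0,"wx":-0.005,"wy":-0.002,"wz":0.05,"fingers":0},{"x":0,"y":0,"z":0.06,"wx":0,"wy":0,"wz":0,"fingers":0},{"x":0,"y":0,"z":0.08,"wx":0,"wy":0,"wz":0,"fingers":0},{"x":0,"y":0,"z":0.06,"wx":0,"wy":0,"wz":0,"fingers":0},{"x":0,"y":0,"z":0,"wx":0,"wy":0,"wz":0,"fingers":0}]'
python3 - <<'E'
from h import *
go(.534,-.272,.024,-112)
a=snap("side",0,280,225,70,80,6)
cv2.imwrite("pics/c5.png",a)
E
```

```text
time: 8.15
tool_pos: [0.5319, -0.2605, 0.285]
orientation: [-1.774, 2.591, 0.013]
ft_force: [0.9, 0.4, -0.4]
finger_gap: 0.0438
t 8.15 tip [ 0.5319 -0.2605  0.103 ] F [ 0.9  0.4 -0.4] gap 0.0438 | shift [ 0.0417 -0.0263  0.3155] turn [0.0079 0.0071 0.0178]
```

View pics/c5.png

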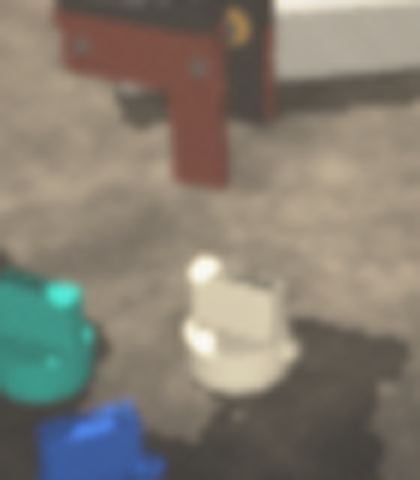

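The side view shows the knob upright with its nose to the right, and the gripper behind and above it. I'll correct the position and go down.

```bash

python3 -m crank '[{"x":0.042,"y":-0.026,"z":0.04,"wx":0.008,"wy":0.007,"wz":0.018,"fingers":0},{"x":0,"y":0,"z":0.06,"wx":0,"wy":0,"wz":0,"fingers":0},{"x":0,"y":0,"z":0,"wx":0,"wy":0,"wz":0,"fingers":0}]'
python3 -c "
from h import *
go(.534,-.272,.024,-112)"
```

```text
time: 8.45
tool_pos: [0.5358, -0.2713, 0.262]
orientation: [-1.761, 2.599, -0.007]
ft_force: [-0.3, 1.3, -0.0]
finger_gap: 0.0441
t 8.45 tip [ 0.5358 -0.2713  0.08  ] F [-0.3  1.3 -0. ] gap 0.0441 | shift [0.0051 0.0067 0.2242] turn [-0.006  -0.0014  0.0054]
```

```bash

python3 -m crank '[{"x":0.005,"y":0.005,"z":0.05,"wx":-0.006,"wy":-0.001,"wz":0.005,"fingers":0},{"x":0,"y":0,"z":0.05,"wx":0,"wy":0,"wz":0,"fingers":0},{"x":0,"y":0,"z":0.05,"wx":0,"wy":0,"wz":0,"fingers":0},{"x":0,"y":0,"z":0.02,"wx":0,"wy":0,"wz":0,"fingers":0},{"x":0,"y":0,"z":0,"wx":0,"wy":0,"wz":0,"fingers":0}]'
python3 -c "
from h import *
go(.534,-.272,.024,-112)"
```

```text
time: 8.87
tool_pos: [0.5359, -0.2735, 0.2194]
orientation: [-1.757, 2.603, -0.009]
ft_force: [0.5, 1.1, -0.6]
finger_gap: 0.0441
t 8.87 tip [ 0.5359 -0.2735  0.0374] F [ 0.5  1.1 -0.6] gap 0.0441 | shift [-0.0029  0.0098  0.0535] turn [-0.0072 -0.0027  0.0011]
```

```bash

python3 -m crank '[{"x":-0.003,"y":0.009,"z":0.025,"wx":-0.006,"wy":-0.003,"wz":0,"fingers":0},{"x":0,"y":0,"z":0.02,"wx":0,"wy":0,"wz":0,"fingers":0},{"x":0,"y":0,"z":0.005,"wx":0,"wy":0,"wz":0,"fingers":0},{"x":0,"y":0,"z":0,"wx":0,"wy":0,"wz":0,"fingers":0}]'
python3 -c "
from h import *
go(.534,-.272,.024,-112)"
python3 -m crank '[{"x":0,"y":0,"z":0,"wx":0,"wy":0,"wz":0,"fingers":-1},{"x":0,"y":0,"z":0,"wx":0,"wy":0,"wz":0,"fingers":-1},{"x":0,"y":0,"z":0,"wx":0,"wy":0,"wz":0,"fingers":-1},{"x":0,"y":0,"z":0,"wx":0,"wy":0,"wz":0,"fingers":-1},{"x":0,"y":0,"z":0,"wx":0,"wy":0,"wz":0,"fingers":-1},{"x":0,"y":0,"z":0,"wx":0,"wy":0,"wz":0,"fingers":-1}]'
python3 -c "
from h import *
go(.534,-.272,.15,-112)"
```

```text
time: 9.2
tool_pos: [0.5345, -0.2724, 0.2069]
orientation: [-1.757, 2.603, -0.003]
ft_force: [0.5, -0.3, -0.6]
finger_gap: 0.044
t 9.2 tip [ 0.5345 -0.2724  0.0249] F [ 0.5 -0.3 -0.6] gap 0.044 | shift [-0.0008  0.0024  0.0037] turn [-0.0027  0.      0.0009]
time: 9.7
tool_pos: [0.5351, -0.2727, 0.2083]
orientation: [-1.757, 2.602, -0.006]
ft_force: [0.7, 0.4, -1.1]
finger_gap: 0.0137
t 9.7 tip [ 0.5351 -0.2727  0.0263] F [ 0.7  0.4 -1.1] gap 0.0137 | shift [-0.0008  0.0027 -0.4947] turn [-0.0059 -0.0007  0.0012]
```

```bash

python3 -m crank '[{"x":0,"y":0,"z":-0.06,"wx":-0.005,"wy":0,"wz":0,"fingers":-1},{"x":0,"y":0,"z":-0.12,"wx":0,"wy":0,"wz":0,"fingers":-1},{"x":0,"y":0,"z":-0.14,"wx":0,"wy":0,"wz":0,"fingers":-1},{"x":0,"y":0,"z":-0.12,"wx":0,"wy":0,"wz":0,"fingers":-1},{"x":0,"y":0,"z":-0.06,"wx":0,"wy":0,"wz":0,"fingers":-1},{"x":0,"y":0,"z":0,"wx":0,"wy":0,"wz":0,"fingers":-1},{"x":0,"y":0,"z":0,"wx":0,"wy":0,"wz":0,"fingers":-1}]'
python3 - <<'E'
from h import *
s=robot.state();go(.5468,.004,.16,-105)
p=s["tool_pos"];u=proj("side",[p[0],p[1],p[2]-.182-.0163]);x,y=int(u[0])-30,int(u[1])-25
print(x,y,"expected axis at z=10mm above underside",((u-[x,y]+.5)*10).round())
u0=proj("side",[p[0],p[1],p[2]-.2083]);print("expected underside centre",((u0-[x,y]+.5)*10).round())
cv2.imwrite("pics/c6.png",snap("side",0,x,y,60,45,10))
E
```

```text
time: 10.28
tool_pos: [0.5339, -0.272, 0.3365]
orientation: [1.757, -2.602, -0.007]
ft_force: [-0.7, -0.3, -0.7]
finger_gap: 0.0138
t 10.28 tip [ 0.5339 -0.272   0.1545] F [-0.7 -0.3 -0.7] gap 0.0138 | shift [-1.0431  0.3651 -0.0194] turn [ 0.0063  0.0011 -0.1545]
287 215 expected axis at z=10mm above underside [314. 264.]
expected underside centre [316. 298.]
```

View pics/c6.png

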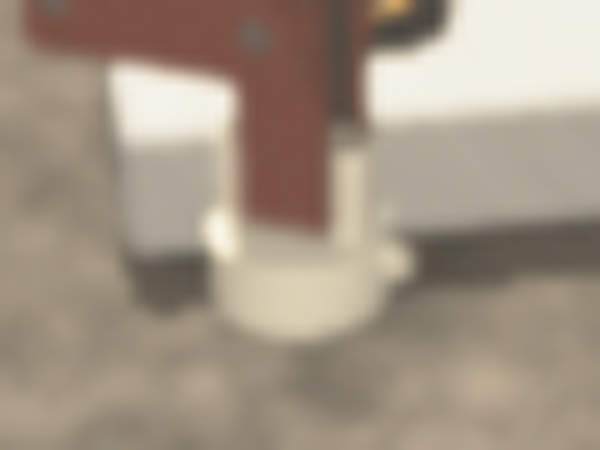

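Relative to the finger, the knob is about centred in the grip. Skirt columns 215–385 centre at 300. The finger centres at 287, which is about 304 once allowing for the near finger. So the side camera itself is off by about 3 mm. I'll align the knob to the spindle within one side-camera picture.

```bash

python3 -m crank '[{"x":-0.01,"y":0,"z":-0.02,"wx":0.006,"wy":0,"wz":-0.075,"fingers":-1},{"x":-0.02,"y":0,"z":0,"wx":0,"wy":0,"wz":-0.08,"fingers":-1},{"x":0,"y":0,"z":0,"wx":0,"wy":0,"wz":0,"fingers":-1}]'
python3 -c "
from h import *
go(.548,.004,.16,-105)"
```

```text
time: 10.58
tool_pos: [0.5352, -0.2642, 0.3367]
orientation: [1.917, -2.487, -0.011]
ft_force: [-0.2, 0.3, -2.1]
finger_gap: 0.0138
t 10.58 tip [ 0.5352 -0.2642  0.1547] F [-0.2  0.3 -2.1] gap 0.0138 | shift [-1.0505  0.2235 -0.0166] turn [0.0084 0.0037 0.0056]
```

```bash

python3 -m crank '[{"x":-0.1,"y":0.021,"z":-0.015,"wx":0.008,"wy":0,"wz":0,"fingers":-1},{"x":-0.14,"y":0.03,"z":0,"wx":0,"wy":0,"wz":0,"fingers":-1},{"x":-0.15,"y":0.032,"z":0,"wx":0,"wy":0,"wz":0,"fingers":-1},{"x":-0.15,"y":0.032,"z":0,"wx":0,"wy":0,"wz":0,"fingers":-1},{"x":-0.14,"y":0.03,"z":0,"wx":0,"wy":0,"wz":0,"fingers":-1},{"x":-0.14,"y":0.03,"z":0,"wx":0,"wy":0,"wz":0,"fingers":-1},{"x":-0.07,"y":0.015,"z":0,"wx":0,"wy":0,"wz":0,"fingers":-1},{"x":0,"y":0,"z":0,"wx":0,"wy":0,"wz":0,"fingers":-1}]'
python3 -c "
from h import *
go(.548,.004,.126,-105)"
```

```text
time: 11.25
tool_pos: [0.5441, -0.0306, 0.3281]
orientation: [1.885, -2.501, -0.025]
ft_force: [0.2, -0.1, -1.2]
finger_gap: 0.0139
t 11.25 tip [ 0.5441 -0.0306  0.1461] F [ 0.2 -0.1 -1.2] gap 0.0139 | shift [-0.1373  0.0217  0.081 ] turn [ 0.0235  0.0028 -0.0217]
```

```bash

python3 -m crank '[{"x":-0.06,"y":0.01,"z":0,"wx":0.022,"wy":0.003,"wz":-0.02,"fingers":-1},{"x":-0.06,"y":0.01,"z":0,"wx":0,"wy":0,"wz":0,"fingers":-1},{"x":0,"y":0,"z":0,"wx":0,"wy":0,"wz":0,"fingers":-1},{"x":0,"y":0,"z":0,"wx":0,"wy":0,"wz":0,"fingers":-1}]'
python3 -c "
from h import *
go(.548,.004,.126,-105)"
```

```text
time: 11.58
tool_pos: [0.546, -0.0002, 0.3232]
orientation: [1.904, -2.489, -0.007]
ft_force: [1.1, -0.2, -0.9]
finger_gap: 0.0138
t 11.58 tip [ 5.460e-01 -2.000e-04  1.412e-01] F [ 1.1 -0.2 -0.9] gap 0.0138 | shift [-0.0185 -0.0039  0.0605] turn [ 0.0107 -0.0044 -0.0034]
```

```bash

python3 -m crank '[{"x":-0.018,"y":-0.004,"z":0.01,"wx":0.01,"wy":-0.004,"wz":-0.003,"fingers":-1},{"x":0,"y":0,"z":0.02,"wx":0,"wy":0,"wz":0,"fingers":-1},{"x":0,"y":0,"z":0,"wx":0,"wy":0,"wz":0,"fingers":-1}]'
python3 - <<'E'
from h import *
s=robot.state();go(.548,.004,.126,-105)
p=s["tool_pos"];x,y=295,180
f=lambda X:((proj("side",X)-[x,y]+.5)*10).round()
print("underside centre exp",f([p[0],p[1],p[2]-.2083]),"grip skirt top",f([p[0],p[1],p[2]-.1883]),"tip exp(.5468,.004)",f([.5468,.004,.089]))
cv2.imwrite("pics/c7.png",snap("side",0,x,y,60,45,10))
E
```

```text
time: 11.83
tool_pos: [0.5481, 0.0014, 0.3136]
orientation: [1.907, -2.494, -0.001]
ft_force: [0.7, 0.8, -1.2]
finger_gap: 0.0139
t 11.83 tip [0.5481 0.0014 0.1316] F [ 0.7  0.8 -1.2] gap 0.0139 | shift [-0.0101  0.0031  0.0223] turn [ 0.0021 -0.0017 -0.0045]
underside centre exp [293. 238.] grip skirt top [291. 182.] tip exp(.5468,.004) [290. 280.]
```

View pics/c7.png

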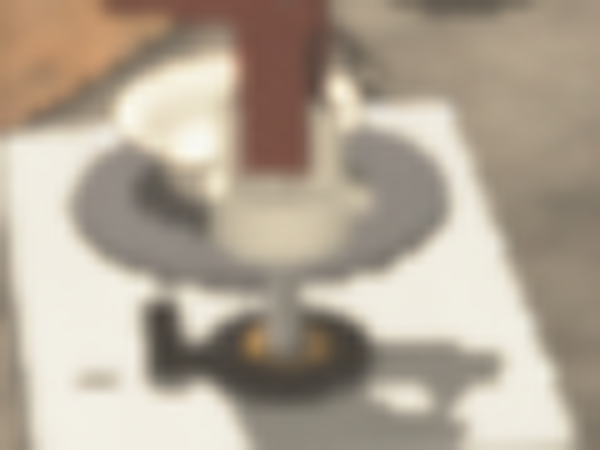

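Side view: the knob skirt spans 213–348 (centre about 281) and the spindle axis is at about 288, so the knob needs to go about 2 mm in +x. The narrow spindle silhouette (268–302, about 10 mm) fits a flat facing about +x. I'll align and descend gently.

```bash

python3 -c "
from h import *
go(.5495,.004,.12,-105)"
python3 -m crank '[{"x":-0.012,"y":-0.003,"z":0.015,"wx":0,"wy":0,"wz":-0.004,"fingers":-1},{"x":0,"y":0,"z":0.01,"wx":0,"wy":0,"wz":0,"fingers":-1},{"x":0,"y":0,"z":0,"wx":0,"wy":0,"wz":0,"fingers":-1}]'
python3 -c "
from h import *
go(.5495,.004,.12,-105)"
```

```text
t 11.88 tip [0.5483 0.0013 0.132 ] F [-0.2  0.7 -0.3] gap 0.0141 | shift [-0.0118 -0.002   0.0478] turn [ 0.0015 -0.0016 -0.0047]
time: 12.13
tool_pos: [0.5501, 0.0028, 0.307]
orientation: [1.908, -2.493, 0.0]
ft_force: [0.2, 0.8, -1.2]
finger_gap: 0.0138
t 12.13 tip [0.5501 0.0028 0.125 ] F [ 0.2  0.8 -1.2] gap 0.0138 | shift [-0.0041  0.0035  0.02  ] turn [ 0.0013 -0.0019 -0.003 ]
```

```bash

python3 -m crank '[{"x":-0.004,"y":0.002,"z":0.015,"wx":0,"wy":0,"wz":-0.003,"fingers":-1},{"x":0,"y":0,"z":0.01,"wx":0,"wy":0,"wz":0,"fingers":-1},{"x":0,"y":0,"z":0.01,"wx":0,"wy":0,"wz":0,"fingers":-1},{"x":0,"y":0,"z":0.005,"wx":0,"wy":0,"wz":0,"fingers":-1}]'
python3 -c "
from h import *
go(.5495,.004,.112,-105)"
python3 -m crank '[{"x":0,"y":0,"z":0.01,"wx":0,"wy":0,"wz":0,"fingers":-1},{"x":0,"y":0,"z":0.01,"wx":0,"wy":0,"wz":0,"fingers":-1}]'
python3 -c "
from h import *
go(.5495,.004,.112,-105)"
```

```text
time: 12.47
tool_pos: [0.55, 0.0038, 0.2963]
orientation: [1.912, -2.491, 0.001]
ft_force: [-0.2, -0.7, -2.0]
finger_gap: 0.0137
t 12.47 tip [0.55   0.0038 0.1143] F [-0.2 -0.7 -2. ] gap 0.0137 | shift [-0.0002  0.0021  0.0091] turn [ 0.0005 -0.0019  0.0003]
time: 12.63
tool_pos: [0.5496, 0.0041, 0.291]
orientation: [1.912, -2.491, -0.001]
ft_force: [-1.4, 1.5, -1.1]
finger_gap: 0.0137
t 12.63 tip [0.5496 0.0041 0.109 ] F [-1.4  1.5 -1.1] gap 0.0137 | shift [ 0.0006  0.0002 -0.012 ] turn [ 0.002  -0.0015  0.0002]
```

No upward force at 6 mm below the spindle tip, so the bore has gone on. I'll continue down.

```bash

python3 -m crank '[{"x":0,"y":0,"z":0.012,"wx":0,"wy":0,"wz":0,"fingers":-1},{"x":0,"y":0,"z":0.012,"wx":0,"wy":0,"wz":0,"fingers":-1},{"x":0,"y":0,"z":0.01,"wx":0,"wy":0,"wz":0,"fingers":-1}]'
python3 -c "
from h import *
go(.5495,.004,.0943,-105);print(robot.state()['wrist_torque'])"
python3 -m crank '[{"x":0,"y":0,"z":0.012,"wx":0,"wy":0,"wz":0,"fingers":-1},{"x":0,"y":0,"z":0.012,"wx":0,"wy":0,"wz":0,"fingers":-1}]'
python3 -c "
from h import *
go(.5495,.004,.0943,-105);print(robot.state()['wrist_torque'])"
```

```text
time: 12.88
tool_pos: [0.5494, 0.0043, 0.2815]
orientation: [1.912, -2.49, -0.001]
ft_force: [-1.1, 0.4, -1.0]
finger_gap: 0.0139
t 12.88 tip [0.5494 0.0043 0.0995] F [-1.1  0.4 -1. ] gap 0.0139 | shift [ 0.001  -0.0008  0.021 ] turn [ 0.0022 -0.0014  0.0005]
[ 0.14253293  0.07361321 -0.03825658]
time: 13.05
tool_pos: [0.5495, 0.0043, 0.2757]
orientation: [1.912, -2.491, -0.001]
ft_force: [-4.7, 0.2, 31.9]
finger_gap: 0.0135
t 13.05 tip [0.5495 0.0043 0.0937] F [-4.7  0.2 31.9] gap 0.0135 | shift [ 0.001  -0.0002 -0.0025] turn [ 0.0017 -0.0014  0.0005]
[0.24744037 0.93321473 0.05106171]
```

```bash

python3 -m crank '[{"x":0,"y":0,"z":0.004,"wx":0,"wy":0,"wz":0,"fingers":-1},{"x":0,"y":0,"z":0.004,"wx":0,"wy":0,"wz":0,"fingers":-1}]'
python3 -m crank '[{"x":0,"y":0,"z":0.005,"wx":0,"wy":0,"wz":0,"fingers":-1},{"x":0,"y":0,"z":0.005,"wx":0,"wy":0,"wz":0,"fingers":-1}]'
python3 - <<'E'
from h import *
x,y=295,180
a=snap("side",0,x,y,60,45,9)
cv2.imwrite("pics/c8.png",a)
for i in range(6): robot.snapshot("side");go(.5495,.004,.0943,-105)
E
```

```text
time: 13.22
tool_pos: [0.5495, 0.0043, 0.2758]
orientation: [1.912, -2.491, -0.0]
ft_force: [-4.1, -0.8, 13.8]
finger_gap: 0.0141
time: 13.38
tool_pos: [0.5494, 0.0043, 0.2758]
orientation: [1.913, -2.491, 0.001]
ft_force: [-4.2, 0.6, 15.6]
finger_gap: 0.014
t 13.48 tip [0.5494 0.0043 0.0938] F [-5.   1.2 13.8] gap 0.0137 | shift [ 0.0012 -0.0006 -0.002 ] turn [ 0.0003 -0.0015  0.001 ]
t 13.53 tip [0.5494 0.0043 0.0938] F [-3.9  0.5 15.2] gap 0.0138 | shift [ 0.0011 -0.0006 -0.002 ] turn [ 0.0004 -0.0015  0.0009]
t 13.58 tip [0.5494 0.0043 0.0938] F [-4.1 -0.  14.4] gap 0.0137 | shift [ 0.0012 -0.0006 -0.002 ] turn [ 0.0004 -0.0015  0.001 ]
t 13.63 tip [0.5494 0.0043 0.0938] F [-4.2  0.6 14.4] gap 0.0139 | shift [ 0.0012 -0.0006 -0.002 ] turn [ 0.0004 -0.0015  0.0009]
t 13.68 tip [0.5494 0.0043 0.0938] F [-4.8  0.6 14.6] gap 0.0136 | shift [ 0.0011 -0.0006 -0.002 ] turn [ 0.0003 -0.0015  0.001 ]
t 13.73 tip [0.5494 0.0043 0.0938] F [-4.1  1.2 15.1] gap 0.0136 | shift [ 0.0011 -0.0006 -0.0021] turn [ 0.0004 -0.0015  0.0009]
```

View pics/c8.png

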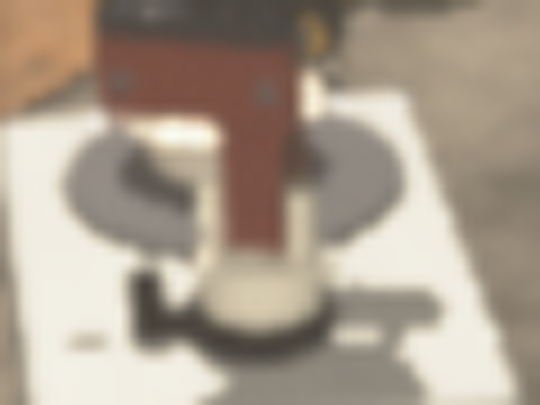

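```bash

python3 -m crank '[{"x":0,"y":0,"z":0.008,"wx":0,"wy":0,"wz":0,"fingers":-1},{"x":0,"y":0,"z":0.008,"wx":0,"wy":0,"wz":0,"fingers":-1}]'
python3 - <<'E'
from h import *
for i in range(4): robot.snapshot("side");go(.5495,.004,.0943,-105)
E
```

```text
time: 13.9
tool_pos: [0.5493, 0.0043, 0.2756]
orientation: [1.913, -2.491, 0.002]
ft_force: [-7.8, 0.8, 24.1]
finger_gap: 0.0138
t 13.95 tip [0.5493 0.0044 0.0936] F [-6.7  0.9 22.1] gap 0.014 | shift [ 0.0012 -0.0011 -0.0027] turn [-0.0011 -0.0015  0.0013]
t 14.0 tip [0.5493 0.0043 0.0936] F [-7.3  1.5 22.5] gap 0.0139 | shift [ 0.0011 -0.0011 -0.0026] turn [-0.0011 -0.0015  0.0013]
t 14.05 tip [0.5493 0.0044 0.0937] F [-7.5  1.1 21.8] gap 0.0141 | shift [ 0.0012 -0.0012 -0.0026] turn [-0.0012 -0.0015  0.0013]
t 14.1 tip [0.5493 0.0044 0.0936] F [-7.6  1.  22.7] gap 0.0136 | shift [ 0.0012 -0.0012 -0.0027] turn [-0.0012 -0.0015  0.0013]
```

The push is steady at about 22 N (10.5 N needed) and the tool is no longer moving, so I'm handing in.

```bash
python3 -c "
from h import *
print(robot.hand_in());go(.5495,.004,.0943,-105)"
```

```text
the job is handed in; nothing more can be done
None
the job is handed in; nothing more can be done
```

I turned the collar clockwise about 61° to the locked mark, then fitted the white knob on the spindle and handed in at about 14.1 s while still gripping and pressing it.

- **Collar:** after release, the top picture showed the tab in line with the mark to within about 1.5°. The last side picture showed the tab still there with the knob on.
- **Knob:** it slid down with no resistance past the spindle tip, so the D-shaped bore matched on the first try.
- **Spindle:** the tool stopped at a fingertip height of 93.7 mm, against 94.3 mm expected for fully pressed. The push held steady at about 22 N upward, where 10.5 N is enough.
- **Other things on the counter:** I touched nothing else that I know of, but I took no final full picture to check them.

**Checks that disagreed:**
- The two cameras differed by up to about 3 mm in x, so I placed the knob by comparing it with the spindle in the side picture. A sideways force of about 7 N remained at the end.
- The flat's direction from the pictures was only good to about ±15°. The fit confirmed it.

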